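Hang the sanding block on the rack peg and lock it

ROBOT

A 6-joint arm with a two-finger parallel gripper is mounted at the origin on the work surface. World frame = base frame: x ahead of the robot, y to its left, z up, the work surface at z = 0. Lengths are in m, angles in rad, forces in N, time in s.
With the tool pointing down it reaches from about 0.325 to 0.75 m from the base axis. Payload 7.6 kg.
Tool frame: the origin (TCP) lies midway between the tips of the shut fingers; the grasp point (between the pads) lies tcp_to_grasp behind it (tcp_to_grasp is the distance from the TCP to the grasp point, in m); z points along the fingers, y is the line along which they close (so a half turn about z gives the same grasp; the last joint's range is limited). The gripper opens to 85 mm and grips with 20 to 120 N. Pads are 22 mm wide; open, the fingers measure 114 mm over their backs; the gripper's body (76 mm by 85 mm) begins 54 mm behind the grasp point. The pads swing forward as they close: fully open they stand 13 mm farther back than shut.
Start: joints at [-1.346, 0.052, 1.401, -0, 1.689, -0.07], TCP at [0.153, -0.502, 0.231] pointing down, gripper open.
Joint ranges: [-2.9, 2.9], [-0.91, 2.17], [0.12, 2.37], [-1.06, 4.2], [0.26, 2.73], [-2.93, 2.93]. Speed limits (rad/s): [2.57, 2.57, 3.01, 3.14, 3.14, 3.14].

INTERFACE

Orientations are given as a 3x3 rotation matrix whose columns are the frame's x, y, z axes.
In Python, from workcell import * gives the robot as it stands.
- The arm moves only by the tool servo_tool, never from a script. Its argument "commands" is a list of rows, each a list of 7 numbers: the shift along the tool's x, y, z in units of 0.1 m (1.0 is 0.1 m), then the turn, a rotation vector about the tool's x, y, z in units of 5 degrees (1.0 is 5 degrees), then the closure, from 0 (fully open) to 1 (shut). In form: [[tx, ty, tz, rx, ry, rz, fingers], ...]. A call has 1 to 5 rows; each row shifts and turns the commanded pose from where the row before left it, along the tool's axes as they then stand; what a row does not reach is not made up. A row lasts 1/10 s, in which the tool goes at most 50 mm and 8.59 degrees, less where a joint would pass 70% of its speed; a pose out of reach is approached as far as the arm can. A call with a number of a shift or a turn outside -1 to 1 is refused whole. A call with a gripper value outside its range is refused whole. The fingers move at their own pace and stop on an object; "force" is the grip in N (left out, the last holds). Time passes only in rows, so rows that do not move let the fingers close. It gives the time, the measured TCP pose, the force, the opening and the grip force at its end, in the units of the state.
- get_obs(): the state, without advancing time (a new reading comes with each control period).
- read_camera(name): name is "scene" or "side" or "wrist"; returns (picture, depth): 420x560x3 uint8, red, green, blue; 420x560 float32, m along the optical axis (not along the pixel's ray), 0 where there is no reading.
- calibration(name): a dict with "camera_matrix" (3x3 intrinsics, pixels), "world_to_cam" (4x4, takes a point from world to camera coordinates). Camera axes: x right, y up, looking along -z (the intrinsics and any distortion apply to the point x, -y, -z); pixel columns grow to the right and rows downward; lengths in m; the calibration is good to about 2 mm. A picture is of the moment at which its call begins: read the wrist's pose just before it. calibration takes no time and is no camera call; for the wrist camera it gives the pose at the moment of the call.
- hand_in(): hands the job in; it is judged then, once.
Trained networks look in the newest picture that a camera, given by its name, has taken for a name from the list of things; names that differ only in an ending like _2 or _b are one class to them, and where a whole thing is asked for, a point or a joint stands for the part that bears it (a point fixed in the world has none). Each returns a list of dicts, best first, with "confidence" (0 to 1); they miss things now and then, are a little off and sometimes report something else, mostly with a low value. They report only what shows in the picture. A call takes as long as a camera call. They do not tell look-alikes from the thing itself.
- cut_out(label, camera): "pixels" (420x560 bool, what is visible of it) and "rect" ([left, top, width, height] in pixels, round what is visible of it).
- mark_of(label, camera): "centre" ([column, row] in pixels: a listed point, or the origin of a listed thing).
The state is a dict: "clock": time; "joint_positions": joint angles; "joint_vel": joint speeds; "effort": joint torques, N m; "ee_pos": TCP position; "orientation": TCP orientation; "wrist_force": force on the tool from outside, world axes, zero at the start; "moment": the same for the moment, N m; "finger_gap": opening from 0.0 (shut) to 1.0 (fully open); "grip_force": force on a finger pad.
Only numpy, scipy, OpenCV 4.12 (cv2) and the standard library are available. Lean on these libraries where they do the work, as an engineer would, in place of code of your own. Each camera call takes 0.05 s, during which the arm holds its last target. There are 200 camera calls.

TASK

Hang the wooden sanding block by its steel eye on the empty peg of the sloping rack: push the eye fully home, flat on the board, with the block pointing straight down the slope. Then flip the cam lever beside the peg all the way over so that its nose locks the eye down, let go, and leave the other things on the bench where they are.

Things in the scene. Friction and masses are not known exactly. Their poses are not given: they have to be found in the camera images.
- block_mid (a point): Centre (half-way up) of the body of the loose sanding block: beech, dark abrasive underside, 120 mm long (x), 30 wide (y), 24 high (z), about 0.14 kg; it starts lying flat on the bench. x points to its steel eye, z out of its top. Grip the wooden body across its width, fingertips at least 8 mm above its underside, so that they clear the board when it hangs.
- eye (a point): Centre of the 14.5 mm through hole in the steel eye plate at the block's end, level with the block's underside (90 mm along x from block_mid and 12 mm below it; same axes). The plate is 10 mm thick, 30 mm wide, ends 17 mm beyond the hole's centre and is flush with the block's underside. Over the peg the hole has 1.25 mm to spare all round, so the block must be tilted with the board.
- slot: Middle of the slot in the rack's board, on its surface. x straight up the slope (along the slot), y level, to the left seen from the robot; z square to the board, 30 deg from vertical. The empty steel peg (12 mm diameter, 45 mm long, rim rounded 1.5) is bolted along z on the slot's line, anywhere up to 8 mm up or down it: not measured, so see or feel where. Hung, the block's axes follow these.
- rack: Plywood rack, fixed to the bench (place and yaw vary); its board slopes 30 deg from level, low edge towards the robot, and reaches 165 mm down-slope, 85 mm up-slope, 100 mm to +y and 220 mm to -y of the slot's middle. A scraper hangs fixed on it 150 mm to the slot's -y side. Origin: centre of its underside; z up, x away from the robot.
- cam (a joint): Cam lever; its axis is parallel to the peg, at x 0, y 32 mm in the slot's axes. 0: open, handle straight up the slope, short nose down it; 1.57 (stop): locked, handle to slot +y, nose over the eye plate. Starts between 0 and 0.2, stays where left; moves with about 1.2 N at the knob. The nose reaches 22 mm from the axis, 11.7 mm above the board: it closes only over an eye plate that is fully down.
- cam_knob (a point): Centre of the top of the upright black knob on the cam lever's handle: 14 mm diameter, 50 mm from the lever's axis, its top 38.5 mm above the board and its lower end 12.5 mm (the handle bar, 10 mm wide, lies 12 to 20 mm above the board). Push it from its peg side (the side facing slot -y when open), or pinch it.
- jar: Bystander: small amber jar, 50 mm diameter, 70 mm high; origin at its underside.
- cork_block: Bystander: plain cork block without an eye, 50 x 30 x 25 mm; origin at its underside.
- gluepot: Bystander: brass pot, 60 mm diameter, 45 mm high; origin at its underside.
Mind the look-alikes: they are no part of the job. Leave any purple or red look-alike of the part that bears block_mid alone.

How it is judged:
By the outcome, as a careful person would: the job done as asked, in the order asked, and still so for the second after the job is handed in, with the robot touching nothing.
It also fails if it takes over 61 s, if anything falls off the work surface, if the arm or the gripper's body presses on something with over 40 N, if the wrist force passes 120 N, or if a joint passes its speed limit or range.

## Working session

There is one attempt and no reset: what is moved stays moved. The work goes in short steps, Python scripts to look and compute and a tool call to move; the robot and the scene stay as the last step left them, time stands still between calls to the robot, and variables do not carry over. Pictures are saved under pics/ and viewed, at most 13 in all, crops included, and the job is handed in when it is done.

Besides the shell and the picture viewer there is one more tool, called after "Emit:" as name(argument=value, ...), one argument or row to a line, values as JSON. servo_tool: Moves the arm, as the interface text tells. Shifts and turns lie within -1 to 1; 1 stands for 0.1 m of shift or 5 degrees of turn. Its arguments: {"type":"object","properties":{"commands":{"type":"array"},"force":{"type":"number"}},"required":["commands"]}

```bash
mkdir -p pics
cat > h.py <<'E'
from workcell import *
import numpy as np, cv2
def proj(cam,P):
    c=calibration(cam);K=np.array(c["camera_matrix"]);T=np.array(c["world_to_cam"])
    p=T[:3,:3]@np.asarray(P)+T[:3,3];p=p*[1,-1,-1]
    q=K@p;return q[:2]/q[2]
def unproj(cam,uv,d,c=None):
    c=c or calibration(cam);K=np.array(c["camera_matrix"]);T=np.array(c["world_to_cam"])
    uv=np.atleast_2d(uv);d=np.ravel(d)
    r=np.c_[uv,np.ones(len(uv))]@np.linalg.inv(K).T*d[:,None]
    r=r*[1,-1,-1]
    return (r-T[:3,3])@T[:3,:3]
def save(n,im): cv2.imwrite("pics/"+n,im[...,::-1])
E
python3 - <<'E'
from h import *
np.set_printoptions(precision=4,suppress=True)
ims=[]
for cam in ["scene","side"]:
    im,d=read_camera(cam);ims.append(im);np.save(cam+"_d.npy",d);np.save(cam+"_i.npy",im)
    for l in ["block_mid","eye","slot","cam_knob","rack"]:
        for r in mark_of(l,cam)[:3]:
            u,v=np.array(r["centre"]);ui,vi=int(round(u)),int(round(v))
            dd=d[min(max(vi,0),419),min(max(ui,0),559)]
            print(cam,l,round(r["confidence"],2),np.round([u,v],1),unproj(cam,[u,v],dd)[0])
    print(cam,{k:np.array(v) for k,v in calibration(cam).items()})
save("a.png",ims[0]);save("b.png",ims[1])
s=get_obs();print({k:s[k] for k in s});print(tcp_to_grasp)
E
```

```text
scene block_mid 0.71 [106.4 251.5] [ 1.4549 -0.3157  0.8341]
scene block_mid 0.68 [111.9 330.9] [ 0.708  -0.362   0.0177]
scene block_mid 0.67 [244.2 351.2] [ 0.8502 -0.1355  0.0249]
scene eye 0.97 [ 65.7 355.3] [ 0.7303 -0.4514  0.0096]
scene eye 0.81 [209.3 331.3] [ 0.7621 -0.1807  0.0018]
scene eye 0.71 [102.6 280.7] [ 0.542  -0.3641  0.0016]
scene slot 0.53 [352.3 204.3] [0.5748 0.2298 0.0852]
scene cam_knob 0.48 [370.3 189. ] [0.6155 0.2469 0.1525]
scene rack 0.77 [314.8 239.1] [0.6579 0.0936 0.0814]
scene {'camera_matrix': array([[526.2357,   0.    , 275.7621],
       [  0.    , 526.2357, 211.3826],
       [  0.    ,   0.    ,   1.    ]]), 'world_to_cam': array([[ 0.3581,  0.9336,  0.0136, -0.2376],
       [-0.5688,  0.2065,  0.7961,  0.2287],
       [ 0.7404, -0.2928,  0.605 , -1.6743],
       [ 0.    ,  0.    ,  0.    ,  1.    ]])}
side block_mid 0.92 [285.8 394.3] [ 0.4551 -0.3547  0.0224]
side block_mid 0.85 [398.6 363.3] [ 0.6905 -0.3688  0.0247]
side block_mid 0.64 [174.5 357.5] [ 0.2626 -0.2114  0.0234]
side eye 0.81 [222.3 352.4] [ 0.3582 -0.2217  0.0023]
side eye 0.77 
[... 531 characters left out ...]
  0.7147,  0.6557, -0.2263],
       [-0.1998, -0.6246,  0.755 , -1.0821],
       [ 0.    ,  0.    ,  0.    ,  1.    ]])}
{'clock': 0.6, 'joint_positions': array([-1.3463,  0.0522,  1.4007,  0.    ,  1.6886, -0.0703]), 'joint_vel': array([-0.0007, -0.0016, -0.0006,  0.0012,  0.0005,  0.002 ]), 'effort': array([ -0.0014, -38.1362, -36.0182,  -0.0001,   0.0002,  -0.    ]), 'ee_pos': array([ 0.1525, -0.5024,  0.2313]), 'orientation': array([[ 0.9569,  0.2905,  0.    ],
       [ 0.2905, -0.9569, -0.0001],
       [ 0.    ,  0.0001, -1.    ]]), 'wrist_force': array([-0.4835, -0.2593,  0.1127]), 'moment': array([ 0.0201, -0.0626, -0.0309]), 'grip_force': 0.0, 'finger_gap': 0.9976261515196768}
0.0187
```

View pics/a.png

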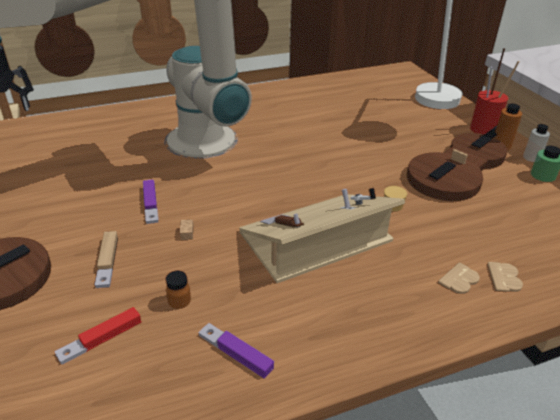

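View pics/b.png

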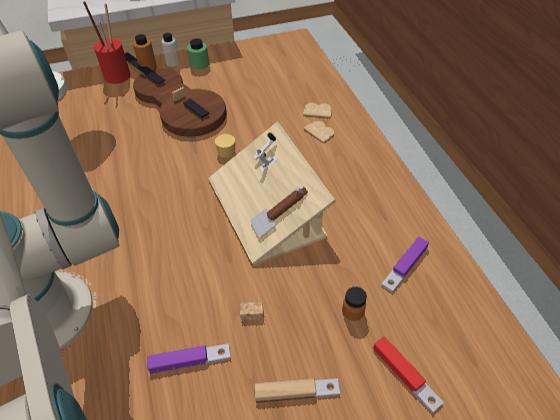

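Scene: the beech block lies at side (285,394), its eye at (331,388); the purple and red ones are look-alikes. The empty peg and cam are at side (265,158), with the knob at (271,136). Next I fit the board plane and the block axis.

Run:
```python
from h import *
np.set_printoptions(precision=4,suppress=True)
def plane(P):
    rng=np.random.default_rng(0);best=None
    for _ in range(400):
        a,b,c=P[rng.choice(len(P),3,False)];n=np.cross(b-a,c-a);l=np.linalg.norm(n)
        if l<1e-9: continue
        n/=l
        if abs(abs(n[2])-.866)>.05: continue
        m=abs((P-a)@n)<.002
        if best is None or m.sum()>best.sum():best=m
    Q=P[best];c=Q.mean(0);n=np.linalg.svd(Q-c,full_matrices=False)[2][2];return n*np.sign(n[2]),c,Q
for cam in ["scene","side"]:
    read_camera(cam)
    d=np.load(cam+"_d.npy");im=np.load(cam+"_i.npy")
    r=cut_out("rack",cam)[0];m=r["pixels"]&(d>0);v,u=np.nonzero(m)
    P=unproj(cam,np.c_[u,v],d[m]);n,c,Q=plane(P);print(cam,"plane",n,c,len(Q),"tilt",np.degrees(np.arccos(n[2])))
    yaw=np.arctan2(-n[1],-n[0]);
    R=np.c_[[np.cos(yaw)*np.cos(np.pi/6),np.sin(yaw)*np.cos(np.pi/6),.5],[-np.sin(yaw),np.cos(yaw),0],[-np.cos(yaw)*.5,-np.sin(yaw)*.5,.866]]
    L=(Q-c)@R
    # yaw by minAreaRect
    rc=cv2.minAreaRect((L[:,:2]*1000).astype(np.float32));print("yaw",np.degrees(yaw),rc)
    pc=np.percentile(L,[0.5,99.5],axis=0);print("ext",pc)
    # slot: from extents x -.165..+.085, y -.22..+.1
    print("slot from extents",c+R@[(pc[0,0]+.165+pc[1,0]-.085)/2,(pc[0,1]+.22+pc[1,1]-.1)/2,0])
    for k in cut_out("block_mid",cam):
        m=k["pixels"]&(d>0);v,u=np.nonzero(m);P=unproj(cam,np.c_[u,v],d[m])
        hsv=cv2.cvtColor(im,cv2.COLOR_RGB2HSV)[m];T=P[(P[:,2]>.02)&(P[:,2]<.03)]
        if len(T)<20: continue
        print("block",k["confidence"],k["rect"],np.median(hsv,0),T.mean(0),len(T),cv2.minAreaRect((T[:,:2]*1000).astype(np.float32)), "all",cv2.minAreaRect((P[:,:2]*1000).astype(np.float32)))
```

```text
scene plane [-0.4955 -0.0587  0.8666] [0.5909 0.1333 0.0884] 2378 tilt 29.930977760873393
yaw 6.750978085256704 ((-38.429542541503906, 21.9710693359375), (343.33734130859375, 286.8253479003906), 89.6155776977539)
ext [[-0.151  -0.1484 -0.0018]
 [ 0.1007  0.1675  0.0014]]
slot from extents [0.5955 0.2039 0.0958]
block 0.97 [143.1, 184.3, 15.5, 40.5] [138.  140.5 157. ] [ 0.2738 -0.2115  0.0244] 298 ((268.91754150390625, -211.04507446289062), (29.868446350097656, 123.71062469482422), 82.3626937866211) all ((273.233642578125, -212.435546875), (32.80895233154297, 208.4765625), 83.09619903564453)
block 0.92 [198.5, 323.1, 74.1, 56.6] [138. 146. 156.] [ 0.8494 -0.134   0.0238] 842 ((846.0278930664062, -134.65499877929688), (120.87474060058594, 32.02989959716797), 32.60252380371094) all ((823.8577270507812, -145.61697387695312), (170.21559143066406, 38.05040740966797), 31.63519287109375)
block 0.71 [53.9, 308.6, 86.6, 54.3] [  1. 181. 169.] [ 0.6972 -0.3665  0.0238] 772 ((695.3094482421875, -364.9141845703125), (33.17898178100586, 119.49425506591797), 17.95716667175293) all ((690.9490356445
[... 1162 characters left out ...]
830078) all ((702.9699096679688, -387.0050048828125), (37.50384521484375, 165.6161651611328), 17.371246337890625)
block 0.69 [256.9, 381.5, 82.2, 22.3] [ 16.  85. 193.] [ 0.4566 -0.3431  0.0255] 946 ((456.75787353515625, -342.3508605957031), (32.0255126953125, 119.63347625732422), 76.91442108154297) all ((480.6649169921875, -342.4855651855469), (43.00185775756836, 167.8931427001953), 76.42009735107422)
block 0.57 [148.4, 344.2, 79.1, 30.2] [140. 135. 176.] [ 0.2671 -0.2125  0.0256] 826 ((267.0849304199219, -211.24505615234375), (32.37020492553711, 119.70355224609375), 81.96831512451172) all ((290.9866943359375, -209.01441955566406), (43.48247528076172, 166.44476318359375), 82.07772827148438)
```

```bash
cat >> h.py <<'E'
from scipy.spatial.transform import Rotation as Ro
np.set_printoptions(precision=4,suppress=True)
def Rz(deg): # tool down, tool x at yaw deg
    a=np.radians(deg);x=np.array([np.cos(a),np.sin(a),0]);z=np.array([0,0,-1.]);return np.c_[x,np.cross(z,x),z]
def Rb(deg,tilt=30):  # tool square to the board whose slope direction has yaw deg
    a=np.radians(deg);t=np.radians(tilt);c,s=np.cos(t),np.sin(t)
    x=np.array([np.cos(a)*c,np.sin(a)*c,s]);z=-np.array([-np.cos(a)*s,-np.sin(a)*s,c]);return np.c_[x,np.cross(z,x),z]
def plan(p,R,g,step=.045,P0=None):
    o=get_obs();p0,R0=P0 or (np.array(o["ee_pos"]),np.array(o["orientation"]))
    w=Ro.from_matrix(R0.T@R).as_rotvec();n=int(np.ceil(max(np.linalg.norm(p-p0)/step,np.abs(np.degrees(w)).max()/5,1)))
    for i in range(n):
        Ri=R0@Ro.from_rotvec(w*i/n).as_matrix()
        t=Ri.T@((p-p0)/n)/.1;r=np.degrees(w)/n/5
        print([float(x) for x in np.round(np.r_[t,r],3)]+[g])
    return p,R
E
python3 - <<'E'
from h import *
A=plan(np.array([.458,-.3425,.12]),Rz(-13.6),0)
E
```

```text
[0.376, -0.071, 0.124, 0.0, -0.0, 0.677, 0]
[0.371, -0.094, 0.124, 0.0, -0.0, 0.677, 0]
[0.365, -0.115, 0.124, 0.0, -0.0, 0.677, 0]
[0.358, -0.137, 0.124, 0.0, -0.0, 0.677, 0]
[0.349, -0.158, 0.124, 0.0, -0.0, 0.677, 0]
[0.339, -0.178, 0.124, 0.0, -0.0, 0.677, 0]
[0.328, -0.198, 0.124, 0.0, -0.0, 0.677, 0]
[0.316, -0.217, 0.124, 0.0, -0.0, 0.677, 0]
[0.303, -0.235, 0.124, 0.0, -0.0, 0.677, 0]
```

Emit:
servo_tool(
  commands=[
    [0.376, -0.07, 0.124, 0, 0, 0.68, 0],
    [0.37, -0.094, 0.124, 0, 0, 0.68, 0],
    [0.365, -0.115, 0.124, 0, 0, 0.68, 0],
    [0.358, -0.137, 0.124, 0, 0, 0.68, 0],
    [0.349, -0.158, 0.124, 0, 0, 0.68, 0],
  ],
)

```text
clock: 1.4
ee_pos: [0.3233, -0.4128, 0.169]
orientation: [[1.0, -0.005, 0.0], [-0.005, -1.0, -0.0], [0.0, 0.0, -1.0]]
wrist_force: [-0.2, -0.6, -0.3]
finger_gap: 0.999
grip_force: 0.0
```

Emit:
servo_tool(
  commands=[
    [0.339, -0.178, 0.124, 0, 0, 0.68, 0],
    [0.328, -0.198, 0.124, 0, 0, 0.68, 0],
    [0.316, -0.217, 0.124, 0, 0, 0.68, 0],
    [0.303, -0.235, 0.124, 0, 0, 0.68, 0],
    [0, 0, 0, 0, 0, 0, 0],
  ],
)

```text
clock: 1.9
ee_pos: [0.4604, -0.3397, 0.1173]
orientation: [[0.972, -0.234, -0.002], [-0.234, -0.972, 0.003], [-0.002, -0.002, -1.0]]
wrist_force: [1.3, 0.5, -0.3]
finger_gap: 1.002
grip_force: 0.0
```

Run:
```python
from h import *
im,d=read_camera("wrist");save("c.png",im);o=get_obs();print(o["ee_pos"],o["orientation"],o["joint_positions"])
for l in ["block_mid","eye"]:
  for r in mark_of(l,"wrist")[:2]:
    u=r["centre"];print(l,r["confidence"],u,unproj("wrist",u,d[int(u[1]),int(u[0])]))
for k in cut_out("block_mid","wrist")[:1]:
    m=k["pixels"]&(d>0);v,u=np.nonzero(m);P=unproj("wrist",np.c_[u,v],d[m]);T=P[(P[:,2]>.018)&(P[:,2]<.03)]
    print(T.mean(0),cv2.minAreaRect((T[:,:2]*1000).astype(np.float32)),cv2.minAreaRect((P[:,:2]*1000).astype(np.float32)))
c=calibration("wrist");print(c); print(proj("wrist",o["ee_pos"]))
```

```text
[ 0.459  -0.3412  0.1184] [[ 0.9723 -0.2338 -0.0018]
 [-0.2338 -0.9723  0.0015]
 [-0.0021 -0.001  -1.    ]] [-0.7038  0.2477  1.4118  0.      1.4844  1.103 ]
block_mid 0.63 [288.7, 206.9] [[ 0.4584 -0.3446  0.0266]]
eye 0.98 [290.4, 77.0] [[ 0.5458 -0.3678  0.004 ]]
eye 0.75 [187.8, 329.1] [[ 0.3639 -0.2318  0.0123]]
[ 0.3206 -0.2294  0.024 ] ((317.4454650878906, -225.26303100585938), (21.76157569885254, 18.139368057250977), 81.0299072265625) ((398.0893249511719, -260.5593566894531), (44.172767639160156, 206.98556518554688), 62.688167572021484)
{'camera_matrix': array([[338.4103,   0.    , 285.1831],
       [  0.    , 338.4103, 203.5528],
       [  0.    ,   0.    ,   1.    ]]), 'world_to_cam': array([[-0.2358, -0.9718,  0.0002, -0.2256],
       [ 0.9267, -0.225 , -0.3009, -0.4962],
       [ 0.2925, -0.0708,  0.9537, -0.4329],
       [ 0.    ,  0.    ,  0.    ,  1.    ]])}
[280.5029 265.869 ]
```

View pics/c.png

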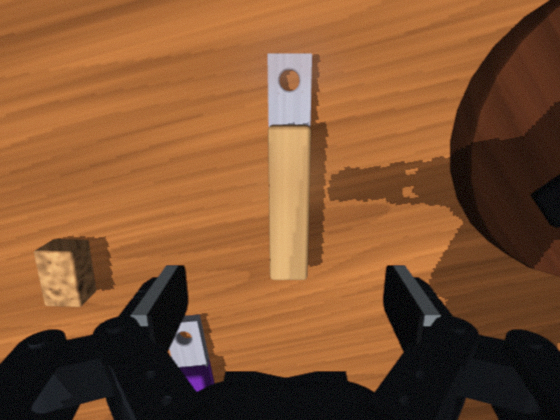

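Block is centred between the fingers (mid at pixel (289,205), eye (290,79)) and aligned. I go down and grip.

Emit:
servo_tool(
  commands=[
    [0, 0.015, 0.35, 0, 0, 0, 0],
    [0, 0, 0.35, 0, 0, 0, 0],
    [0, 0, 0.25, 0, 0, 0, 0],
    [0, 0, 0.1, 0, 0, 0, 0],
    [0, 0, 0.05, 0, 0, 0, 0],
  ],
)

```text
clock: 2.6
ee_pos: [0.457, -0.3449, 0.0096]
orientation: [[0.971, -0.238, -0.0], [-0.238, -0.971, 0.0], [-0.0, 0.0, -1.0]]
wrist_force: [-0.1, -0.1, 0.1]
finger_gap: 0.999
grip_force: 0.0
```

Emit:
servo_tool(
  commands=[
    [0, 0, 0, 0, 0, 0, 0],
    [0, 0, 0, 0, 0, 0, 0.5],
    [0, 0, 0, 0, 0, 0, 1],
    [0, 0, 0, 0, 0, 0, 1],
    [0, 0, 0, 0, 0, 0, 1],
  ],
  force=60,
)

```text
clock: 3.1
ee_pos: [0.458, -0.3443, 0.0106]
orientation: [[0.972, -0.237, 0.001], [-0.237, -0.972, -0.001], [0.001, 0.0, -1.0]]
wrist_force: [-7.5, 5.2, 35.6]
finger_gap: 0.337
grip_force: 58.5
```

Emit:
servo_tool(
  commands=[
    [0, 0, -0.02, 0, 0, 0, 1],
    [0, 0, -0.1, 0, 0, 0, 1],
    [0, 0, -0.4, 0, 0, 0, 1],
    [0, 0, -0.45, 0, 0, 0, 1],
    [0, 0, -0.45, 0, 0, 0, 1],
  ],
)

```text
clock: 3.6
ee_pos: [0.4572, -0.3439, 0.1535]
orientation: [[0.972, -0.237, -0.001], [-0.237, -0.972, 0.0], [-0.001, -0.0, -1.0]]
wrist_force: [0.5, -1.0, -0.6]
finger_gap: 0.331
grip_force: 60.0
```

Run:
```python
from h import *
im,d=read_camera("wrist");o=get_obs();print(o["ee_pos"],o["wrist_force"],o["finger_gap"])
for l in ["block_mid","eye"]:
  for r in mark_of(l,"wrist")[:2]:
    u=r["centre"];print(l,r["confidence"],u)
S=np.array([.594,.204,.0965]);R=Rb(6.8)
T=S+R@[-.09-.035,0,-.010-.065];print(T)
# commanded pose as from last commands
mid=plan(np.array([.46,-.1,.25]),Ro.from_matrix(Rz(-13.6)).as_matrix()@Ro.from_rotvec(Ro.from_matrix(Rz(-13.6).T@R).as_rotvec()*.4).as_matrix(),1)
print();plan(T,R,1,P0=mid)
```

```text
[ 0.4599 -0.3461  0.1633] [ 1.6331 -0.8526  6.2222] 0.3318711105784916
block_mid 0.7 [284.4, 272.3]
eye 0.68 [189.9, 306.9]
eye 0.67 [283.3, 67.7]
[0.4493 0.1867 0.099 ]
[-0.094, -0.397, -0.158, 0.08, 0.383, -0.268, 1]
[-0.08, -0.4, -0.158, 0.08, 0.383, -0.268, 1]
[-0.065, -0.403, -0.158, 0.08, 0.383, -0.268, 1]
[-0.05, -0.406, -0.157, 0.08, 0.383, -0.268, 1]
[-0.035, -0.408, -0.156, 0.08, 0.383, -0.268, 1]
[-0.021, -0.409, -0.154, 0.08, 0.383, -0.268, 1]

[-0.087, -0.351, 0.183, 0.08, 0.445, -0.299, 1]
[-0.085, -0.352, 0.182, 0.08, 0.445, -0.299, 1]
[-0.083, -0.353, 0.181, 0.08, 0.445, -0.299, 1]
[-0.081, -0.354, 0.18, 0.08, 0.445, -0.299, 1]
[-0.079, -0.355, 0.18, 0.08, 0.445, -0.299, 1]
[-0.076, -0.356, 0.179, 0.08, 0.445, -0.299, 1]
[-0.074, -0.356, 0.179, 0.08, 0.445, -0.299, 1]
[-0.072, -0.357, 0.178, 0.08, 0.445, -0.299, 1]
```

Emit:
servo_tool(
  commands=[
    [-0.094, -0.397, -0.158, 0.08, 0.383, -0.268, 1],
    [-0.08, -0.4, -0.158, 0.08, 0.383, -0.268, 1],
    [-0.065, -0.403, -0.158, 0.08, 0.383, -0.268, 1],
    [-0.05, -0.406, -0.157, 0.08, 0.383, -0.268, 1],
    [-0.035, -0.408, -0.156, 0.08, 0.383, -0.268, 1],
  ],
)

```text
clock: 4.25
ee_pos: [0.4581, -0.1383, 0.2297]
orientation: [[0.978, -0.119, 0.168], [-0.122, -0.993, 0.006], [0.167, -0.026, -0.986]]
wrist_force: [0.9, 0.4, -0.4]
finger_gap: 0.333
grip_force: 60.1
```

Emit:
servo_tool(
  commands=[
    [-0.02, -0.409, -0.154, 0.08, 0.383, -0.268, 1],
    [-0.087, -0.351, 0.15, 0.08, 0.445, -0.3, 1],
    [-0.085, -0.352, 0.15, 0.08, 0.445, -0.3, 1],
    [-0.083, -0.353, 0.15, 0.08, 0.445, -0.3, 1],
    [-0.081, -0.354, 0.15, 0.08, 0.445, -0.3, 1],
  ],
)

```text
clock: 4.75
ee_pos: [0.4492, 0.0455, 0.1819]
orientation: [[0.936, 0.013, 0.352], [0.004, -1.0, 0.028], [0.353, -0.025, -0.935]]
wrist_force: [0.7, -0.5, -0.7]
finger_gap: 0.329
grip_force: 60.1
```

Emit:
servo_tool(
  commands=[
    [-0.079, -0.355, 0.15, 0.08, 0.445, -0.3, 1],
    [-0.076, -0.356, 0.15, 0.08, 0.445, -0.3, 1],
    [-0.074, -0.356, 0.15, 0.08, 0.445, -0.3, 1],
    [-0.072, -0.357, 0.15, 0.08, 0.445, -0.3, 1],
    [0, 0, 0, 0, 0, 0, 1],
  ],
)

```text
clock: 5.25
ee_pos: [0.436, 0.19, 0.1147]
orientation: [[0.866, 0.125, 0.485], [0.107, -0.992, 0.065], [0.489, -0.004, -0.872]]
wrist_force: [-0.5, -0.3, -1.9]
finger_gap: 0.334
grip_force: 60.2
```

```bash
cat > look.py <<'E'
import sys
from h import *
def ell(cam,R0,p0,im,d): pass
S=np.array([.594,.204,.0965])
im,d=read_camera("wrist");o=get_obs();save(sys.argv[1],im)
p=np.array(o["ee_pos"]);R=np.array(o["orientation"]);RB=Rb(6.8)
print("tcp",p,"err rot deg",np.degrees(Ro.from_matrix(R.T@RB).as_rotvec()),"F",o["wrist_force"],o["joint_positions"])
print("tcp in slot axes (x,y,z up)",(RB.T@(p-S))*[1,-1,-1])
for l in ["block_mid","eye","slot","cam_knob"]:
  for r in mark_of(l,"wrist")[:2]:
    u=r["centre"];dd=d[min(max(int(u[1]),0),419),min(max(int(u[0]),0),559)];P=unproj("wrist",u,dd)[0]
    print(l,round(r["confidence"],2),u,"tool",R.T@(P-p),"slotax",RB.T@(P-S)*[1,-1,-1])
# board check
r=cut_out("rack","wrist")
if r:
    m=r[0]["pixels"]&(d>0);v,u=np.nonzero(m);P=(unproj("wrist",np.c_[u,v],d[m])-S)@RB*[1,-1,-1]
    Q=P[abs(P[:,2])<.006];A=np.c_[Q[:,:2],np.ones(len(Q))];print("board fit",np.linalg.lstsq(A,Q[:,2],rcond=None)[0],len(Q))
E
python3 look.py d.png
```

```text
tcp [0.4372 0.1887 0.1164] err rot deg [-0.3317  0.6426  0.1191] F [-0.2564 -0.2036 -1.4322] [ 0.4094 -0.3867  2.0934 -0.1672  0.9459  1.922 ]
tcp in slot axes (x,y,z up) [-0.1264  0.0034  0.096 ]
block_mid 0.66 [283.2, 271.6] tool [ 0.0087  0.     -0.0146] slotax [-0.1175  0.0033  0.1105]
eye 0.91 [286.0, 66.0] tool [0.1007 0.0024 0.0928] slotax [-0.0268  0.0017  0.002 ]
slot 0.75 [288.3, 8.7] tool [0.1266 0.0042 0.0558] slotax [-0.0005 -0.0002  0.0387]
board fit [ 0.0089 -0.0026  0.0021] 72477
```

View pics/d.png

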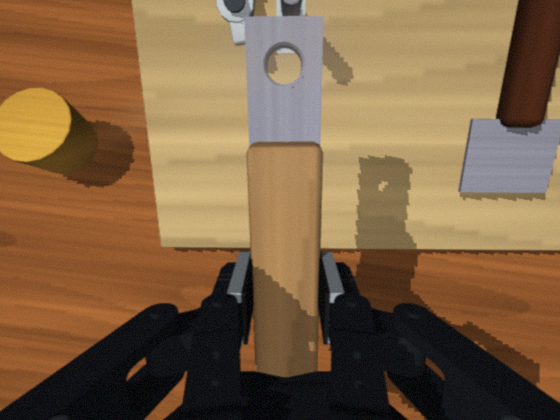

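Peg top shows just at the picture's top edge (290,5), beyond the eye plate (hole at (284,63)). I back off down-slope to see it whole, and trim the tilt.

Emit:
servo_tool(
  commands=[
    [-0.15, 0, 0, -0.07, 0.13, 0.02, 1],
    [-0.15, 0, 0, 0, 0, 0, 1],
    [0, 0, 0, 0, 0, 0, 1],
    [0, 0, 0, 0, 0, 0, 1],
  ],
)

```text
clock: 5.95
ee_pos: [0.4146, 0.1842, 0.1057]
orientation: [[0.857, 0.113, 0.503], [0.097, -0.994, 0.059], [0.507, -0.002, -0.862]]
wrist_force: [0.7, 0.1, -0.8]
finger_gap: 0.33
grip_force: 60.2
```

```bash
cat >> look.py <<'E'
m=(d>0);v,u=np.nonzero(m);P=(unproj("wrist",np.c_[u,v],d[m])-S)@RB*[1,-1,-1]
k=(abs(P[:,0])<.03)&(abs(P[:,1])<.015)&(P[:,2]>.04)&(P[:,2]<.052)
if k.sum():
    print("peg-ish n",k.sum(),"mean",P[k].mean(0),"median",np.median(P[k],0),"min",P[k].min(0),"max",P[k].max(0),"px",u[k].min(),u[k].max(),v[k].min(),v[k].max())
k=(abs(P[:,0]-.05)<.03)&(abs(P[:,1]-.036)<.02)&(P[:,2]>.034)&(P[:,2]<.042)
if k.sum(): print("knob",k.sum(),P[k].mean(0),P[k].min(0),P[k].max(0))
E
python3 look.py e.png
```

```text
tcp [0.4149 0.1844 0.1059] err rot deg [ 0.0543 -0.4484 -0.3039] F [ 0.0986  0.2199 -0.0599] [ 0.4347 -0.4624  2.1736 -0.1988  0.9307  1.9707]
tcp in slot axes (x,y,z up) [-0.1514  0.0017  0.0983]
block_mid 0.8 [285.1, 272.6] tool [ 0.0061 -0.0002 -0.013 ] slotax [-0.1453  0.0019  0.1113]
board fit [ 0.0005 -0.0008 -0.0022] 67390
```

View pics/e.png

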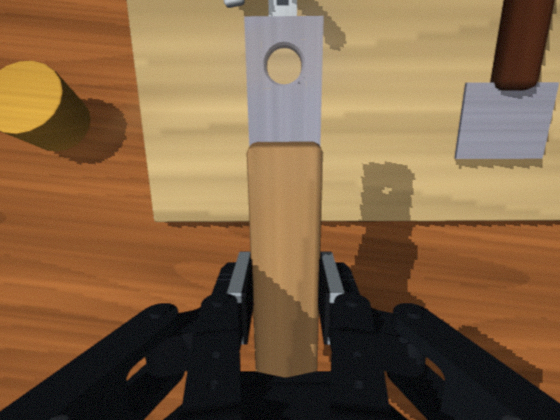

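The peg went out of view (camera looks from above the eye, so I must go the other way). I shift up-slope and to the slot's -y side so peg and cam show left of the plate.

Emit:
servo_tool(
  commands=[
    [0.2, 0.13, 0.03, 0, -0.07, -0.05, 1],
    [0.2, 0.13, 0.03, 0, 0, 0, 1],
    [0.2, 0.12, 0.03, 0, 0, 0, 1],
    [0, 0, 0, 0, 0, 0, 1],
    [0, 0, 0, 0, 0, 0, 1],
  ],
)

```text
clock: 6.75
ee_pos: [0.4743, 0.1532, 0.1268]
orientation: [[0.86, 0.117, 0.496], [0.102, -0.993, 0.058], [0.499, 0.001, -0.866]]
wrist_force: [0.4, 0.7, -1.9]
finger_gap: 0.333
grip_force: 60.1
```

```bash
python3 look.py f.png; for i in 1 2 3; do python3 look.py f2.png|head -2; done
```

```text
tcp [0.4738 0.1535 0.1265] err rot deg [0.0622 0.0739 0.0032] F [-0.165   0.2777 -2.2327] [ 0.2867 -0.3416  2.0419 -0.1057  0.9279  1.7802]
tcp in slot axes (x,y,z up) [-0.0935 -0.036   0.0886]
block_mid 0.62 [285.9, 272.9] tool [ 0.0064 -0.     -0.014 ] slotax [-0.0871 -0.0359  0.1026]
eye 0.92 [281.8, 65.9] tool [ 0.097  -0.0029  0.0908] slotax [ 0.0034 -0.0331 -0.0023]
slot 0.75 [221.8, 71.2] tool [ 0.0909 -0.0339  0.0465] slotax [-0.0026 -0.0021  0.042 ]
cam_knob 0.48 [283.3, 272.5] tool [ 0.0067 -0.0013 -0.014 ] slotax [-0.0868 -0.0346  0.1026]
board fit [ 0.0018  0.0009 -0.0015] 95343
peg-ish n 437 mean [-0.0006  0.0032  0.0433] median [-0.0006  0.0031  0.0433] min [-0.0062 -0.0025  0.04  ] max [0.0051 0.0091 0.0453] px 200 223 56 79
tcp [0.474  0.1537 0.127 ] err rot deg [0.0329 0.0101 0.045 ] F [-0.6892 -0.0018 -1.38  ] [ 0.2871 -0.3422  2.0417 -0.1056  0.9276  1.7797]
tcp in slot axes (x,y,z up) [-0.0931 -0.0357  0.089 ]
tcp [0.4743 0.1535 0.1272] err rot deg [ 0.0489 -0.0018  0.0146] F [-0.8169 -0.3076 -0.6881] [ 0.2863 -0.3417  2.041  -0.1055  0.9276  1.7795]
tcp in slot axes (x,y,z up) [-0.0928 -0.036   0.089 ]
tcp [0.4744 0.1534 0.1271] err rot deg [0.0531 0.0024 0.0073] F [ 0.6357  0.6787 -1.7918] [ 0.2862 -0.3416  2.0409 -0.1055  0.9276  1.7795]
tcp in slot axes (x,y,z up) [-0.0928 -0.0361  0.0889]
```

View pics/f.png

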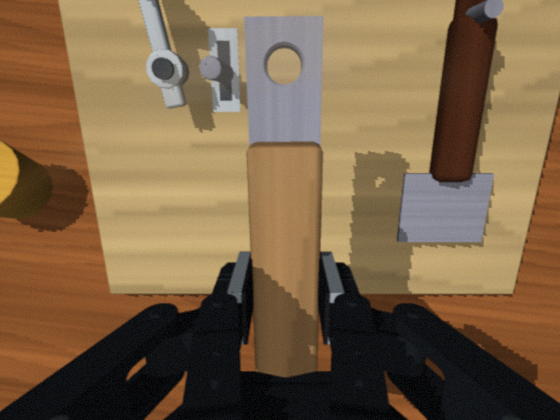

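Clear view: peg top at (210,68), hole at (284,65), cam pivot (165,68) with handle upward. Now the precise hole–peg offset.

```bash
cat > fit.py <<'E'
from h import *
S=np.array([.594,.204,.0965]);RB=Rb(6.8)
def hole(cam="wrist"):
    im,d=read_camera(cam);o=get_obs();p=np.array(o["ee_pos"]);R=np.array(o["orientation"])
    v,u=np.mgrid[30:110,240:330];u=u.ravel();v=v.ravel();P=(unproj(cam,np.c_[u,v],d[v,u])-p)@R
    pl=(abs(P[:,2])<.006);z0=np.median(P[pl,2]);print("plate top tool z",z0,"plate y range",np.percentile(P[pl,1],[1,99]),"x max",np.percentile(P[pl,0],99.5))
    c=calibration(cam);h=np.zeros(d.shape,np.uint8);h[v,u]=(P[:,2]>z0+.002)
    n,lab,st,ce=cv2.connectedComponentsWithStats(h)
    i=lab[65,284];m=(lab==i).astype(np.uint8);cnt=max(cv2.findContours(m,cv2.RETR_EXTERNAL,cv2.CHAIN_APPROX_NONE)[0],key=len)
    e=cv2.fitEllipse(cnt);print("ellipse",e,st[i])
    T=np.array(c["world_to_cam"]);C=-T[:3,:3].T@T[:3,3]
    def ray(uv,n,q):
        D=unproj(cam,uv,[1.])[0]-C;return C+D*((q-C)@n)/(D@n)
    H=R.T@(ray(e[0],R[:,2],p+R[:,2]*z0)-p)
    return im,d,p,R,H,ray
if __name__=="__main__":
    im,d,p,R,H,ray=hole();print("hole in tool",H)
    g=cv2.cvtColor(im,cv2.COLOR_RGB2GRAY)
    v,u=np.mgrid[40:100,190:245];u=u.ravel();v=v.ravel();P=((unproj("wrist",np.c_[u,v],d[v,u])-S)@RB)*[1,-1,-1]
    k=P[:,2]>.0425;uv=np.c_[u,v][k].astype(np.float32);(c,r)=cv2.minEnclosingCircle(uv);print("peg px",c,r,uv.mean(0),"z",np.median(P[k,2]))
    zt=np.median(P[k,2]);X=ray(c,RB[:,2],S-RB[:,2]*zt);print("peg slotax",RB.T@(X-S)*[1,-1,-1],"tool",R.T@(X-p))
    cv2.imwrite("pics/peg.png",cv2.resize(im[20:120,180:340,::-1],None,fx=5,fy=5,interpolation=cv2.INTER_CUBIC))
    print(calibration("wrist").get("distortion"))
E
python3 fit.py
```

```text
plate top tool z 0.0005503767745364833 plate y range [-0.0154  0.0141] x max 0.10263594371108974
ellipse ((283.97198486328125, 64.3862533569336), (34.96049880981445, 37.890960693359375), 179.19573974609375) [ 266   45   37   39 1091]
hole in tool [ 0.0904 -0.0007  0.0006]
peg px (224.8316192626953, 71.44808197021484) 29.59766387939453 [211.6113  67.908 ] z 0.04327753976203657
peg slotax [-0.002  -0.0044  0.0433] tool [ 0.0908 -0.0316  0.0456]
None
```

Emit:
servo_tool(
  commands=[
    [0.007, -0.13, 0, 0, 0, 0, 1],
    [0.007, -0.13, 0, 0, 0, 0, 1],
    [0.006, -0.125, 0.1, 0, 0, 0, 1],
    [0, 0, 0.18, 0, 0, 0, 1],
    [0, 0, 0, 0, 0, 0, 1],
  ],
)

```text
clock: 8.5
ee_pos: [0.4847, 0.1934, 0.1016]
orientation: [[0.862, 0.118, 0.493], [0.104, -0.993, 0.057], [0.497, 0.002, -0.868]]
wrist_force: [-0.2, -0.2, -1.3]
finger_gap: 0.337
grip_force: 60.2
```

Emit:
servo_tool(
  commands=[
    [0, 0, 0, 0, 0, 0, 1],
    [0, 0, 0, 0, 0, 0, 1],
  ],
)

```text
clock: 8.7
ee_pos: [0.4856, 0.1934, 0.1047]
orientation: [[0.86, 0.118, 0.497], [0.102, -0.993, 0.058], [0.501, 0.001, -0.866]]
wrist_force: [0.6, -0.7, -1.0]
finger_gap: 0.331
grip_force: 60.2
```

Run:
```python
from fit import *
im,d,p,R,H,ray=hole();print("hole in tool",H,"tcp slotax",(RB.T@(p-S))*[1,-1,-1],"rot",np.degrees(Ro.from_matrix(R.T@RB).as_rotvec()))
v,u=np.mgrid[35:100,260:310];u=u.ravel();v=v.ravel();P=(unproj("wrist",np.c_[u,v],d[v,u])-p)@R
for lo,hi in [(.012,.022),(.014,.019)]:
    k=(P[:,2]>lo)&(P[:,2]<hi)&(np.hypot(P[:,0]-H[0],P[:,1]-H[1])<.012);print(k.sum(),P[k].mean(0),P[k].min(0),P[k].max(0))
print(np.histogram(P[:,2],bins=np.arange(-.004,.09,.004)))
cv2.imwrite("pics/g.png",cv2.resize(im[0:140,180:380,::-1],None,fx=4,fy=4,interpolation=cv2.INTER_CUBIC))
```

```text
plate top tool z 0.0005111291390852254 plate y range [-0.0154  0.0141] x max 0.10266436553126378
ellipse ((283.83526611328125, 64.22940063476562), (35.29030227661133, 38.146873474121094), 177.7107391357422) [ 265   45   37   39 1101]
hole in tool [ 0.0905 -0.0008  0.0005] tcp slotax [-0.0901  0.0023  0.0616] rot [ 0.0449 -0.068  -0.0147]
578 [ 0.09   -0.0005  0.0187] [ 0.0842 -0.0062  0.0124] [0.0963 0.0051 0.0214]
391 [ 0.09   -0.0006  0.0183] [ 0.0842 -0.0061  0.0166] [0.0954 0.005  0.019 ]
(array([ 439, 1719,   64,   40,    1,  546,   35,    4,    5,    2,    0,
          0,    2,    0,    0,    1,  350,   27,    0,    0,    0,    0,
          0]), array([-0.004,  0.   ,  0.004,  0.008,  0.012,  0.016,  0.02 ,  0.024,
        0.028,  0.032,  0.036,  0.04 ,  0.044,  0.048,  0.052,  0.056,
        0.06 ,  0.064,  0.068,  0.072,  0.076,  0.08 ,  0.084,  0.088]))
```

View pics/g.png

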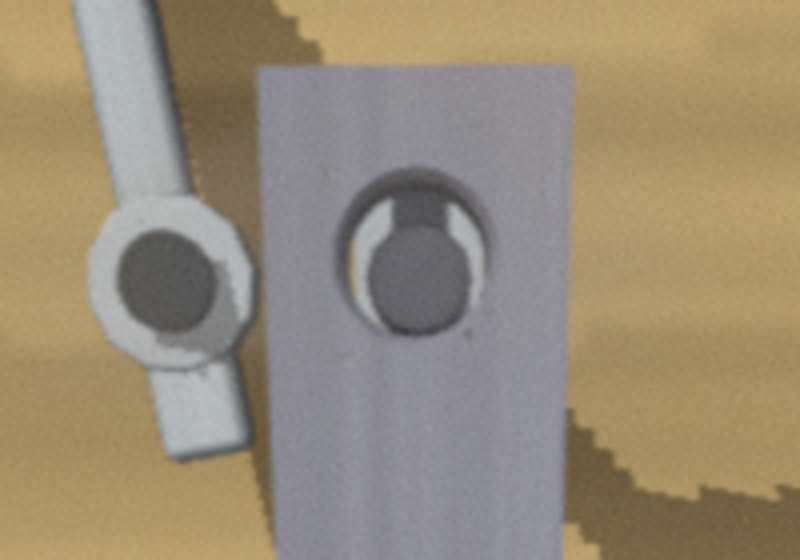

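Peg sits within ~0.3 mm of the hole axis. I lower it.

Emit:
servo_tool(
  commands=[
    [-0.003, 0.001, 0.05, 0, 0, 0, 1],
    [0, 0, 0.05, 0, 0, 0, 1],
    [0, 0, 0.05, 0, 0, 0, 1],
    [0, 0, 0, 0, 0, 0, 1],
  ],
)

```text
clock: 9.15
ee_pos: [0.4924, 0.194, 0.0896]
orientation: [[0.861, 0.118, 0.495], [0.103, -0.993, 0.058], [0.499, 0.001, -0.867]]
wrist_force: [0.3, -0.8, -0.8]
finger_gap: 0.333
grip_force: 60.2
```

Emit:
servo_tool(
  commands=[
    [0, 0, 0.06, 0, 0, 0, 1],
    [0, 0, 0.06, 0, 0, 0, 1],
    [0, 0, 0.06, 0, 0, 0, 1],
    [0, 0, 0, 0, 0, 0, 1],
  ],
)

```text
clock: 9.55
ee_pos: [0.5014, 0.1951, 0.0739]
orientation: [[0.861, 0.118, 0.495], [0.103, -0.993, 0.058], [0.498, 0.001, -0.867]]
wrist_force: [-0.4, 0.9, -1.5]
finger_gap: 0.335
grip_force: 60.2
```

Emit:
servo_tool(
  commands=[
    [0, 0, 0.06, 0, 0, 0, 1],
    [0, 0, 0.05, 0, 0, 0, 1],
    [0, 0, 0.04, 0, 0, 0, 1],
    [0, 0, 0.02, 0, 0, 0, 1],
    [0, 0, 0, 0, 0, 0, 1],
  ],
)

```text
clock: 10.05
ee_pos: [0.51, 0.1962, 0.06]
orientation: [[0.86, 0.118, 0.496], [0.103, -0.993, 0.058], [0.499, 0.001, -0.866]]
wrist_force: [-0.2, 0.3, -1.4]
finger_gap: 0.331
grip_force: 60.2
```

Emit:
servo_tool(
  commands=[
    [0, 0, 0.01, 0, 0, 0, 1],
    [0, 0, 0.01, 0, 0, 0, 1],
    [0, 0, 0.005, 0, 0, 0, 1],
    [0, 0, 0, 0, 0, 0, 1],
  ],
)

```text
clock: 10.45
ee_pos: [0.5113, 0.1965, 0.0584]
orientation: [[0.86, 0.118, 0.497], [0.103, -0.993, 0.058], [0.5, 0.001, -0.866]]
wrist_force: [-1.3, -0.6, 0.1]
finger_gap: 0.334
grip_force: 60.3
```

Emit:
servo_tool(
  commands=[
    [0, 0, 0.007, 0, 0, 0, 1],
    [0, 0, 0.007, 0, 0, 0, 1],
    [0, 0, 0, 0, 0, 0, 1],
  ],
)

```text
clock: 10.75
ee_pos: [0.5113, 0.1965, 0.0583]
orientation: [[0.86, 0.118, 0.496], [0.103, -0.993, 0.058], [0.499, 0.001, -0.867]]
wrist_force: [-23.2, -7.2, 20.9]
finger_gap: 0.331
grip_force: 63.8
```

Run:
```python
from fit import *
im,d,p,R,H,ray=hole();o=get_obs();print("tcp slotax",(RB.T@(p-S))*[1,-1,-1],"F",R.T@o["wrist_force"],"rot",np.degrees(Ro.from_matrix(R.T@RB).as_rotvec()))
v,u=np.nonzero(d>0);P=(unproj("wrist",np.c_[u,v],d[d>0])-p)@R
k=(P[:,2]>.005)&(P[:,2]<.02)&(abs(P[:,1])<.05)&(abs(P[:,1])>.02)&(P[:,0]>.03)&(P[:,0]<.11);print("board z in tool",np.percentile(P[k,2],[10,50,90]),k.sum())
```

```text
plate top tool z 0.00019894649971240235 plate y range [-0.0155  0.0141] x max 0.10262267073248563
ellipse ((279.5, 209.5), (487.539794921875, 674.52783203125), 90.0) [     0      0    560    420 233900]
tcp slotax [-0.0909  0.0023  0.0084] F [-10.371    2.7388 -28.7467] rot [0.0814 0.0626 0.0093]
board z in tool [0.0094 0.0102 0.0111] 21438
```

Contact at full depth (board 10.2 mm under the TCP = the underside). Ease off and release.

Emit:
servo_tool(
  commands=[
    [0, 0, -0.008, 0, 0, 0, 1],
    [0, 0, 0, 0, 0, 0, 0.6],
    [0, 0, 0, 0, 0, 0, 0.5],
    [0, 0, 0, 0, 0, 0, 0.4],
    [0, 0, 0, 0, 0, 0, 0.2],
  ],
  force=20,
)

```text
clock: 11.3
ee_pos: [0.5117, 0.1965, 0.0577]
orientation: [[0.86, 0.118, 0.497], [0.103, -0.993, 0.058], [0.5, 0.001, -0.866]]
wrist_force: [-0.9, -0.1, 0.3]
finger_gap: 0.747
grip_force: 0.0
```

Emit:
servo_tool(
  commands=[
    [0, 0, 0, 0, 0, 0, 0],
    [0, 0, 0, 0, 0, 0, 0],
    [0, 0, -0.2, 0, 0, 0, 0],
    [0, 0, -0.4, 0, 0, 0, 0],
    [0, 0, -0.4, 0, 0, 0, 0],
  ],
)

```text
clock: 11.8
ee_pos: [0.4609, 0.1903, 0.1445]
orientation: [[0.861, 0.118, 0.495], [0.103, -0.993, 0.058], [0.498, 0.001, -0.867]]
wrist_force: [0.3, 0.7, -0.8]
finger_gap: 1.003
grip_force: 0.0
```

Emit:
servo_tool(
  commands=[
    [0, 0, 0, 0, 0, 0, 0.5],
    [0, 0, 0, 0, 0, 0, 1],
    [0, 0, 0, 0, 0, 0, 1],
  ],
)

```text
clock: 12.1
ee_pos: [0.4616, 0.1904, 0.143]
orientation: [[0.861, 0.118, 0.495], [0.103, -0.993, 0.058], [0.498, 0.001, -0.867]]
wrist_force: [-0.5, 0.0, -0.4]
finger_gap: 0.514
grip_force: 0.0
```

```bash
python3 look.py k.png
```

```text
tcp [0.4615 0.1904 0.1426] err rot deg [0.0963 0.156  0.0215] F [-0.156   0.0225 -0.1366] [ 0.3942 -0.343   2.0091 -0.1659  0.978   1.9042]
tcp in slot axes (x,y,z up) [-0.0923  0.0021  0.1065]
block_mid 0.98 [284.3, 207.5] tool [ 0.0033 -0.0008  0.0854] slotax [-0.0892  0.0028  0.0212]
eye 0.64 [286.4, 75.6] tool [0.0898 0.0004 0.0621] slotax [-0.0026  0.0017  0.0442]
slot 0.62 [284.4, 73.2] tool [ 0.0913 -0.0008  0.0623] slotax [-0.0011  0.0028  0.0439]
board fit [ 0.0016 -0.0003 -0.0016] 88501
peg-ish n 348 mean [0.0002 0.0028 0.0432] median [0.     0.0026 0.0433] min [-0.0054 -0.0026  0.0403] max [0.0058 0.0083 0.0456] px 275 294 61 82
```

View pics/k.png

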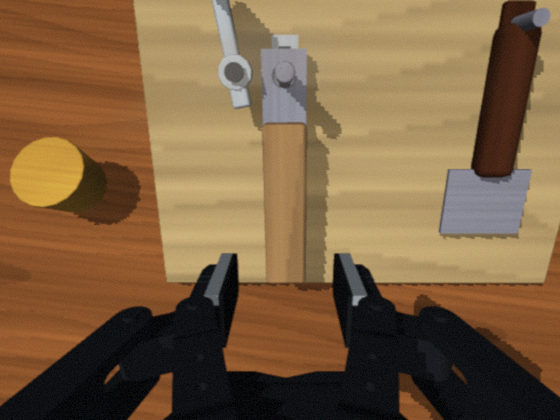

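The eye is home on the peg, block straight down the slope. Now I move up-slope with fingers shut to measure the knob.

Emit:
servo_tool(
  commands=[
    [0.3, 0, 0, 0, 0, 0, 1],
    [0.3, -0.15, 0, 0, 0, 0, 1],
    [0, 0, 0, 0, 0, 0, 1],
    [0, 0, 0, 0, 0, 0, 1],
  ],
)

```text
clock: 12.8
ee_pos: [0.5116, 0.2117, 0.1735]
orientation: [[0.861, 0.118, 0.495], [0.103, -0.993, 0.058], [0.499, 0.001, -0.867]]
wrist_force: [-0.9, -0.5, -0.7]
finger_gap: 0.002
grip_force: 0.0
```

```bash
python3 look.py l.png
python3 - <<'E'
from h import *
S=np.array([.594,.204,.0965]);RB=Rb(6.8)
im,d=read_camera("wrist");v,u=np.nonzero(d>0);P=((unproj("wrist",np.c_[u,v],d[d>0])-S)@RB)*[1,-1,-1]
for n,lo,hi,b in [("knob",.034,.042,(.02,.08,.015,.08)),("bar",.014,.022,(.0,.09,.015,.08)),("nose",.014,.022,(-.03,-.012,.015,.06)),("plate",.004,.013,(-.04,.03,-.02,.022)),("block",.018,.027,(-.16,-.03,-.03,.03))]:
    k=(P[:,2]>lo)&(P[:,2]<hi)&(P[:,0]>b[0])&(P[:,0]<b[1])&(P[:,1]>b[2])&(P[:,1]<b[3]);Q=P[k]
    if len(Q): print(n,len(Q),Q.mean(0),Q.min(0),Q.max(0),cv2.minAreaRect((Q[:,:2]*1000).astype(np.float32)))
E
```

```text
tcp [0.5111 0.2114 0.1731] err rot deg [0.0807 0.123  0.0278] F [ 0.7961  0.6082 -0.2091] [ 0.3951 -0.1995  1.8309 -0.1627  1.0116  1.8984]
tcp in slot axes (x,y,z up) [-0.0322  0.0172  0.107 ]
block_mid 0.57 [305.6, 277.2] tool [ 0.0077  0.0083 -0.02  ] slotax [-0.0245  0.0089  0.1271]
eye 0.64 [304.1, 158.2] tool [0.0368 0.0132 0.0944] slotax [0.0044 0.0039 0.0126]
slot 0.8 [305.5, 156.4] tool [0.0372 0.0146 0.1011] slotax [0.0048 0.0025 0.0059]
slot 0.73 [360.9, 229.4] tool [-0.023   0.0606  0.1095] slotax [-0.0554 -0.0436 -0.0023]
cam_knob 0.84 [242.9, 94.2] tool [ 0.0801 -0.0255  0.0686] slotax [0.0477 0.0426 0.0382]
board fit [-0.0181  0.005  -0.0004] 332
peg-ish n 276 mean [0.0003 0.0026 0.0434] median [0.0003 0.0026 0.0435] min [-0.0055 -0.0033  0.0401] max [0.0058 0.0081 0.0453] px 300 318 165 183
knob 426 [0.0502 0.0431 0.037 ] [0.0435 0.0366 0.0345] [0.0567 0.0501 0.0391]
knob 432 [0.0504 0.0434 0.0364] [0.0437 0.0368 0.0341] [0.0569 0.0503 0.0384] ((50.303245544433594, 43.49626159667969), (13.460661888122559, 13.24658203125), 88.58792114257812)
bar 1116 [0.0217 0.0377 0.018 ] [0.     0.0244 0.0141] [0.0566 0.047  0.022 ] ((28.226348876953125, 35.95883560180664), (56.99331283569336, 20.959096908569336), 2.4305717945098877)
nose 181 [-0.0159  0.0317  0.0175] [-0.0209  0.0254  0.0141] [-0.012   0.0382  0.0192] ((-16.025226593017578, 31.620880126953125), (8.860013008117676, 11.964754104614258), 8.422962188720703)
plate 2257 [-0.0073  0.0034  0.0081] [-0.0327 -0.012   0.0041] [0.0168 0.0183 0.013 ] ((-7.935754776000977, 3.108099937438965), (49.3935546875, 30.1419620513916), 0.4758579432964325)
block 2142 [-0.0515  0.0012  0.0218] [-0.1496 -0.0126  0.0181] [-0.0302  0.0175  0.0239] ((-89.7914047241211, 2.2309446334838867), (119.43423461914062, 29.847822189331055), 0.625950038433075)
```

View pics/l.png

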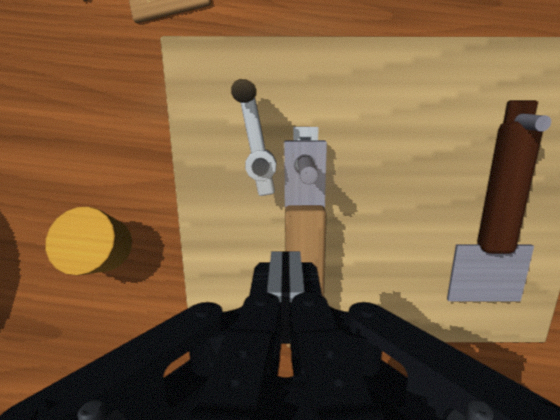

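Knob at (244,92), lever at ≈0.175 rad, axis at slot (0.001, 0.035). I place the shut fingers on the knob's peg side.

Emit:
servo_tool(
  commands=[
    [0.434, -0.01, 0, 0, 0, 0, 1],
    [0.434, -0.01, 0, 0, 0, 0, 1],
    [0, 0, 0.2, 0, 0, -1, 1],
    [0, 0, 0.2, 0, 0, -1, 1],
    [0, 0, 0.2, 0, 0, 0, 1],
  ],
)

```text
clock: 13.65
ee_pos: [0.6163, 0.226, 0.1651]
orientation: [[0.826, 0.268, 0.497], [0.276, -0.959, 0.058], [0.492, 0.089, -0.866]]
wrist_force: [-0.4, 0.3, -0.6]
finger_gap: 0.001
grip_force: 0.0
```

Emit:
servo_tool(
  commands=[
    [0, 0, 0.15, 0, 0, 0, 1],
    [0, 0, 0.06, 0, 0, 0, 1],
    [0, 0, 0, 0, 0, 0, 1],
    [0, 0, 0, 0, 0, 0, 1],
  ],
)

```text
clock: 14.05
ee_pos: [0.6264, 0.2274, 0.1485]
orientation: [[0.826, 0.266, 0.497], [0.273, -0.96, 0.059], [0.493, 0.088, -0.866]]
wrist_force: [-0.3, 0.2, 1.5]
finger_gap: 0.002
grip_force: 0.0
```

```bash
cat > st.py <<'E'
from h import *
S=np.array([.594,.204,.0965]);RB=Rb(6.8);A=np.array([.0011,.0347])
o=get_obs();p=np.array(o["ee_pos"]);R=np.array(o["orientation"]);q=RB.T@(p-S)*[1,-1,-1]
th=-Ro.from_matrix(RB.T@R).as_rotvec();r=q[:2]-A
print("slotax",q,"rot deg",np.degrees(th),"in axis frame of tool",Ro.from_rotvec([0,0,-th[2]]).apply([*r,0]),"F tool",R.T@o["wrist_force"])
E
python3 st.py
```

```text
slotax [0.0563 0.0194 0.0275] rot deg [ 0.0443 -0.0555 10.0056] in axis frame of tool [ 0.0517 -0.0246  0.    ] F tool [ 0.5831 -0.1032 -1.4574]
```

Emit:
servo_tool(
  commands=[
    [0, -0.03, 0, 0, 0, 0, 1],
    [0, -0.03, 0, 0, 0, 0, 1],
    [0.014, -0.046, 0, 0, 0, -1, 1],
    [0.014, -0.046, 0, 0, 0, -1, 1],
    [0.014, -0.046, 0, 0, 0, -1, 1],
  ],
)

```text
clock: 14.55
ee_pos: [0.6238, 0.2477, 0.1484]
orientation: [[0.727, 0.473, 0.498], [0.516, -0.855, 0.058], [0.453, 0.214, -0.865]]
wrist_force: [1.0, -0.6, -0.4]
finger_gap: 0.001
grip_force: 0.8
```

Emit:
servo_tool(
  commands=[
    [0.014, -0.046, 0, 0, 0, -1, 1],
    [0.014, -0.046, 0, 0, 0, -1, 1],
    [0.014, -0.046, 0, 0, 0, -1, 1],
    [0, 0, 0, 0, 0, 0, 1],
  ],
)

```text
clock: 14.95
ee_pos: [0.619, 0.2618, 0.1465]
orientation: [[0.581, 0.644, 0.498], [0.718, -0.694, 0.059], [0.383, 0.323, -0.865]]
wrist_force: [0.3, 0.7, 1.8]
finger_gap: -0.002
grip_force: 0.3
```

```bash
python3 st.py
python3 - <<'E'
from h import *
S=np.array([.594,.204,.0965]);RB=Rb(6.8)
for cam in ["side","scene"]:
    im,d=read_camera(cam)
    for r in mark_of("cam_knob",cam)[:2]:
        u=r["centre"];P=unproj(cam,u,d[int(u[1]),int(u[0])])[0];print(cam,r["confidence"],u,RB.T@(P-S)*[1,-1,-1])
E
```

```text
slotax [0.0525 0.0544 0.0275] rot deg [ 0.0364 -0.078  40.0809] in axis frame of tool [ 0.052 -0.018  0.   ] F tool [ 1.3797  0.2699 -1.4176]
scene 0.73 [376.7, 182.0] [0.0608 0.0539 0.0483]
```

Emit:
servo_tool(
  commands=[
    [0.014, -0.046, 0, 0, 0, -1, 1],
    [0.014, -0.046, 0, 0, 0, -1, 1],
    [0.014, -0.046, 0, 0, 0, -1, 1],
    [0.014, -0.046, 0, 0, 0, -1, 1],
    [0.014, -0.046, 0, 0, 0, -1, 1],
  ],
)

```text
clock: 15.65
ee_pos: [0.6058, 0.2795, 0.1396]
orientation: [[0.254, 0.829, 0.498], [0.944, -0.325, 0.059], [0.21, 0.455, -0.865]]
wrist_force: [1.6, 0.6, 1.5]
finger_gap: -0.001
grip_force: 0.7
```

Emit:
servo_tool(
  commands=[
    [0.014, -0.046, 0, 0, 0, -1, 1],
    [0.014, -0.046, 0, 0, 0, -1, 1],
    [0.014, -0.046, 0, 0, 0, -1, 1],
    [0, 0, 0, 0, 0, 0, 1],
    [0, 0, 0, 0, 0, 0, 1],
  ],
)

```text
clock: 16.15
ee_pos: [0.5945, 0.2868, 0.1333]
orientation: [[0.036, 0.867, 0.496], [0.996, -0.074, 0.058], [0.087, 0.492, -0.866]]
wrist_force: [-0.7, -0.3, -1.4]
finger_gap: -0.003
grip_force: 0.1
```

```bash
python3 st.py;  python3 - <<'E'
from h import *
im,d=read_camera("wrist");save("m.png",im);print(get_obs()["joint_positions"])
a,_=read_camera("side");save("side2.png",cv2.resize(a[90:230,180:360],None,fx=4,fy=4,interpolation=cv2.INTER_CUBIC))
E
```

```text
slotax [0.0274 0.0821 0.0267] rot deg [ 0.0372  0.0536 79.8416] in axis frame of tool [ 0.0513 -0.0175  0.    ] F tool [-0.4005 -1.2584  0.8789]
[ 0.4661  0.1526  1.5679 -0.2143  0.9355  0.6095]
```

View pics/m.png

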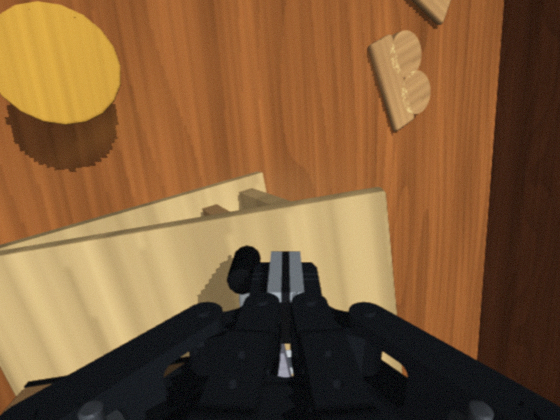

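Knob (244,262) rides on the fingers' flank. I continue to the stop with smaller rows.

Emit:
servo_tool(
  commands=[
    [0.014, -0.046, 0, 0, 0, -1, 1],
    [0.007, -0.023, 0, 0, 0, -0.5, 1],
    [0.007, -0.023, 0, 0, 0, -0.5, 1],
    [0, 0, 0, 0, 0, 0, 1],
  ],
)

```text
clock: 16.65
ee_pos: [0.5869, 0.2898, 0.1293]
orientation: [[-0.117, 0.86, 0.497], [0.993, 0.102, 0.058], [-0.0, 0.501, -0.866]]
wrist_force: [1.2, 0.2, 0.6]
finger_gap: 0.004
grip_force: 0.7
```

Emit:
servo_tool(
  commands=[
    [0, -0.015, 0, 0, 0, 0, 1],
    [0, -0.015, 0, 0, 0, 0, 1],
    [0, 0, 0, 0, 0, 0, 1],
  ],
)

```text
clock: 16.95
ee_pos: [0.5856, 0.2896, 0.1295]
orientation: [[-0.117, 0.858, 0.501], [0.993, 0.1, 0.059], [0.001, 0.504, -0.863]]
wrist_force: [6.8, 0.4, 2.7]
finger_gap: -0.001
grip_force: 3.1
```

```bash
python3 st.py
```

```text
slotax [0.0181 0.086  0.0276] rot deg [ 0.2395 -0.2177 89.8837] in axis frame of tool [ 0.0514 -0.0169  0.    ] F tool [-0.4383  7.1884  1.1073]
```

Emit:
servo_tool(
  commands=[
    [0, -0.015, 0, 0, 0, 0, 1],
    [0, -0.01, 0, 0, 0, 0, 1],
    [0, 0, 0, 0, 0, 0, 1],
  ],
)

```text
clock: 17.25
ee_pos: [0.5846, 0.2896, 0.1297]
orientation: [[-0.117, 0.856, 0.504], [0.993, 0.1, 0.06], [0.001, 0.508, -0.862]]
wrist_force: [11.2, 1.6, 2.7]
finger_gap: 0.0
grip_force: 4.9
```

Emit:
servo_tool(
  commands=[
    [0, 0.1, 0, 0, 0, 0, 1],
    [0, 0.1, -0.2, 0, 0, 0, 1],
    [0, 0, -0.4, 0, 0, 0, 1],
    [0, 0, -0.4, 0, 0, 0, 1],
    [0, 0.3, -0.2, 0, 0, 0, 1],
  ],
)

```text
clock: 17.75
ee_pos: [0.5625, 0.2874, 0.2557]
orientation: [[-0.118, 0.861, 0.494], [0.993, 0.103, 0.059], [-0.0, 0.497, -0.867]]
wrist_force: [0.2, -0.4, -0.2]
finger_gap: -0.001
grip_force: 0.0
```

```bash
python3 st.py
python3 - <<'E'
from h import *
S=np.array([.594,.204,.0965]);RB=Rb(6.8)
for cam in ["side","wrist"]:
    im,d=read_camera(cam);save("n_%s.png"%cam,im)
    v,u=np.nonzero(d>0);P=((unproj(cam,np.c_[u,v],d[d>0])-S)@RB)*[1,-1,-1]
    k=(P[:,2]>.033)&(P[:,2]<.042)&(abs(P[:,0])<.05)&(P[:,1]>.03)&(P[:,1]<.11);Q=P[k]
    if len(Q): print(cam,"knob",len(Q),Q.mean(0),Q.min(0),Q.max(0))
    k=(P[:,2]>.004)&(P[:,2]<.03)&(P[:,0]>-.16)&(P[:,0]<-.03)&(abs(P[:,1])<.03);Q=P[k&(P[:,2]>.017)]
    if len(Q): print(cam,"block",Q.mean(0),cv2.minAreaRect((Q[:,:2]*1000).astype(np.float32)))
a=cv2.imread("pics/n_side.png");cv2.imwrite("pics/n2.png",cv2.resize(a[100:240,180:360],None,fx=4,fy=4,interpolation=cv2.INTER_CUBIC))
E
```

```text
slotax [0.0611 0.0866 0.1486] rot deg [-0.1145  0.1466 90.0146] in axis frame of tool [ 0.0519 -0.06    0.    ] F tool [-0.4177  0.0532  0.2892]
side knob 20 [-0.0001  0.0817  0.0371] [-0.0057  0.0764  0.0336] [0.0057 0.0886 0.0417]
side block [-0.0908 -0.0009  0.0236] ((-91.39735412597656, 1.1531810760498047), (119.85809326171875, 35.89473342895508), 0.9800072908401489)
wrist knob 199 [0.0006 0.0853 0.0344] [-0.0062  0.0787  0.033 ] [0.0069 0.0918 0.036 ]
wrist block [-0.0904  0.0041  0.0198] ((-91.04796600341797, 3.1416568756103516), (119.6663818359375, 30.77663803100586), 0.1941889226436615)
```

View pics/n2.png

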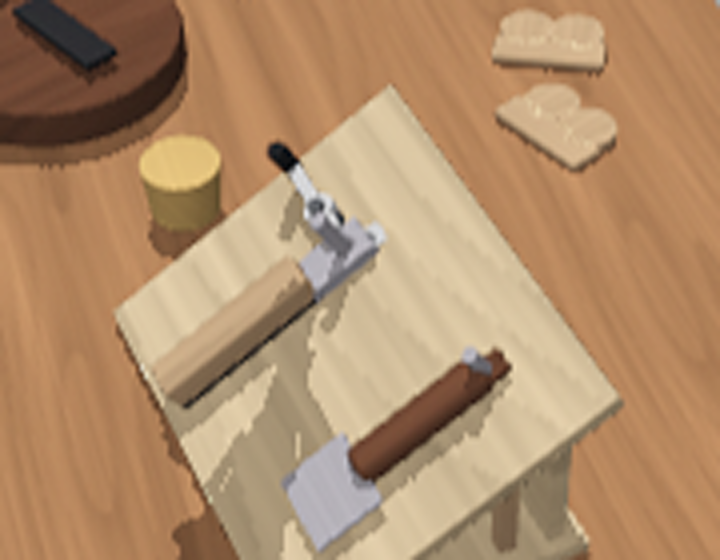

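The handle now points to slot +y (knob at (283,155) in the crop). The measured knob position puts the lever at about 90°, at its stop. The block hangs straight down the slope and the arm is clear, so I hand in.

```bash
python3 -c "
from workcell import *
print(hand_in())"
```

```text
the job is handed in; nothing more can be done
None
```

The block hangs fully home on the peg, pointing straight down the slope; the cam lever is at its stop with the nose over the eye, the gripper is clear, and the job was handed in at about 18 s (no verdict returned).

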